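# Get the bar-handled stamp out of its slide-lid box

## Task

On the bookshop counter, slide the lid of the wooden stamp box out along its grooves until it comes free and lay it flat on the counter, bar upwards. Then lift out the stamp with the straight bar handle (not the one with the round knob) and stand it upright on the blue felt of the open ink pad, with its whole base on the felt.

Things in the scene. Friction and masses are not known exactly. Their poses are not given: they have to be found in the camera images.
- stamp_box: Wooden box, fixed, 96 x 166 mm (x, y), 72 high; origin: centre of underside. Lid lies on tracks 58 mm up, under lips (tops at 72) along both long sides; +y end closed, -y end 58 mm high, so the lid slides out to the box's -y. Inside 80 x 154 mm, floor at 6 mm, divider 18 mm high at y=0. Two stamps, one per half (either way), 38 mm from the middle: bar handle, or round knob (26 wide, 48 high).
- lid: Loose wooden lid, 86 x 156 (x, y) x 6 mm, 0.11 kg; origin: centre of underside, axes as the box's. Closed, it is at (0, -3, 58) mm in the box frame; starts up to 12 mm ajar. Clear of the box after 160 mm of travel from closed; 2 mm play sideways and up, light friction. Finger bar on top at y = -52 mm, x = 0: 52 long (x), 12 thick (y), top 32 mm above the origin.
- bar_stamp: Loose wooden rubber stamp, 0.07 kg, upright on the box floor; origin: centre of underside, z up. Square base 36 x 36 x 14 mm high, thin neck, then a straight bar handle 44 mm long (its x), 14 mm thick (its y), from 26 to 48 mm above the origin, lying across the box within 0.2 rad.
- ink_pad: Open ink pad, fixed; origin: centre of underside, z up. Steel tin 116 x 100 mm (x, y) with a firm flat blue felt 104 x 88 mm centred on it, top at 14 mm. Its empty tin lid lies folded back flat on its +x side (10 mm high).
Things that resemble listed ones, but are neither listed nor needed, are in the scene too. Of the things like the stamp_box, leave any that is black; of the rest the larger one is meant.

How it is judged:
By the outcome, as a careful person would: the job done as asked, in the order asked, and still so for the second after the job is handed in, with the robot touching nothing.
It also fails if it takes over 54 s, if anything falls off the work surface, if the arm or the gripper's body presses on something with over 40 N, if the wrist force passes 120 N, or if a joint passes its speed limit or range.

## Robot

A 6-joint arm with a two-finger parallel gripper is mounted at the origin on the work surface. World frame = base frame: x ahead of the robot, y to its left, z up, the work surface at z = 0. Lengths are in m, angles in rad, forces in N, time in s.
With the tool pointing down it reaches from about 0.35 to 0.975 m from the base axis. Payload 7.1 kg.
Tool frame: the origin (TCP) lies midway between the tips of the shut fingers; the grasp point (between the pads) lies 19 mm behind it; z points along the fingers, y is the line along which they close (so a half turn about z gives the same grasp; the last joint's range is limited). The gripper opens to 88 mm and grips with 3 to 60 N. Pads are 20 mm wide; open, the fingers measure 115 mm over their backs; the gripper's body (75 mm by 178 mm) begins 61 mm behind the grasp point.
Start: joints at [-1.166, 0.423, 1.63, -0, 1.089, -0.019], TCP at [0.257, -0.57, 0.223] pointing down, gripper open.
Joint ranges: [-3, 3], [-0.9, 2.11], [0.09, 2.58], [-1.31, 4.45], [0.11, 2.69], [-2.54, 2.54]. Speed limits (rad/s): [2.39, 2.39, 3.01, 3.14, 3.14, 3.14].

## Interface

Orientations are given as a unit quaternion [w, x, y, z].
In Python, from station import move_pose, movel, movej, command_gripper, wait, inverse_kinematics, read_camera, camera_info, MotionError, job_done, get_time, get_joint_pos, get_qvel, get_effort, get_tcp_pos, get_ee_rot, get_ft_force, get_ft_torque, get_grip_width, get_finger_force gives the robot as it stands. Calls block until the motion is done:
- move_pose(position, orientation): joint-space move of the TCP to a pose.
- movel(position, frame=None, v=0.15, until_force=None): straight line of the TCP; frame=None keeps the orientation; v is the mean speed in m/s. With until_force (N) it stops when the force on the tool has changed by that much, and returns True; else False.
- movej(angles): joint-space move.
- command_gripper(opening): opening from 0.0 (shut) to 1.0 (fully open); the grip force is fixed at half the most; returns when the fingers have stopped.
- wait(seconds).
- inverse_kinematics(position, orientation): joint angles nearest the present ones, or None.
- read_camera(name): name is "scene" or "side" or "wrist"; returns the picture (420x560x3 uint8, red, green, blue); there is no depth.
- camera_info(name): a dict with "intrinsics" (3x3 intrinsics, pixels), "T" (4x4, takes a point from camera to world coordinates); the wrist camera has in their place "tool_from_camera" (4x4, takes a point from camera to tool coordinates, whose origin is the TCP and whose axes are the flange's). Camera axes: x right, y up, looking along -z (the intrinsics and any distortion apply to the point x, -y, -z); pixel columns grow to the right and rows downward; lengths in m; the calibration is good to about 2 mm. A picture is of the moment at which its call begins: read the wrist's pose just before it. camera_info takes no time and is no camera call.
A pose or a line that the arm cannot do raises MotionError and nothing moves.
- job_done(): hands the job in; it is judged then, once.
Readings, each from a call of its own:
- get_time(): time.
- get_joint_pos(): joint angles.
- get_qvel(): joint speeds.
- get_effort(): joint torques, N m.
- get_tcp_pos(): TCP position.
- get_ee_rot(): TCP orientation.
- get_ft_force(): force on the tool from outside, world axes, zero at the start.
- get_ft_torque(): the same for the moment, N m.
- get_grip_width(): opening from 0.0 (shut) to 1.0 (fully open).
- get_finger_force(): force on a finger pad.
Only numpy, scipy, OpenCV 4.12 (cv2) and the standard library are available. Lean on these libraries where they do the work, as an engineer would, in place of code of your own. Each camera call takes 0.05 s, during which the arm holds its last target. There are 200 camera calls.

## Working session

There is one attempt and no reset: what is moved stays moved. The work goes in short steps, each a Python script; the robot and the scene stay as the last script left them, time stands still between calls to the robot, and variables do not carry over. Pictures are saved under pics/ and viewed, at most 10 in all, crops included, and the job is handed in when it is done.

```bash
mkdir -p pics; ls; python3 - <<'E'
from station import *
import cv2,numpy as np
for n in ("scene","side"):
    im=read_camera(n); cv2.imwrite(f"pics/{n}0.png",cv2.resize(im[:,:,::-1],(800,600),interpolation=cv2.INTER_CUBIC))
    c=camera_info(n); print(n,{k:np.round(v,4).tolist() if not isinstance(v,str) else v for k,v in c.items()})
print(camera_info("wrist"),get_ee_rot(),get_time())
E
```

```text
pics
scene {'intrinsics': [[488.7239, 0.0, 279.407], [0.0, 488.7239, 210.6896], [0.0, 0.0, 1.0]], 'T': [[-0.1185, -0.6711, 0.7318, 1.1855], [0.9929, -0.0737, 0.0932, 0.2084], [-0.0086, 0.7377, 0.6751, 0.7416], [0.0, 0.0, 0.0, 1.0]]}
side {'intrinsics': [[455.3854, 0.0, 278.3632], [0.0, 455.3854, 209.3489], [0.0, 0.0, 1.0]], 'T': [[0.9814, 0.1388, -0.1323, 0.3519], [-0.1915, 0.6767, -0.711, -0.5192], [-0.0091, 0.7231, 0.6907, 0.6805], [0.0, 0.0, 0.0, 1.0]]}
{'intrinsics': array([[359.04750209,   0.        , 282.53576928],
       [  0.        , 359.04750209, 207.91875307],
       [  0.        ,   0.        ,   1.        ]]), 'tool_from_camera': array([[ 4.63637291e-04,  9.65369878e-01,  2.60884619e-01,
         6.98829687e-02],
       [ 9.99999774e-01, -3.20307206e-04, -5.91917831e-04,
        -1.91160244e-04],
       [-4.87856421e-04,  2.60884835e-01, -9.65369807e-01,
        -1.63403595e-01],
       [ 0.00000000e+00,  0.00000000e+00,  0.00000000e+00,
         1.00000000e+00]])} [-6.67347264e-04  9.77632428e-01  2.10319692e-01 -1.35530014e-04] 0.1
```

View pics/scene0.png

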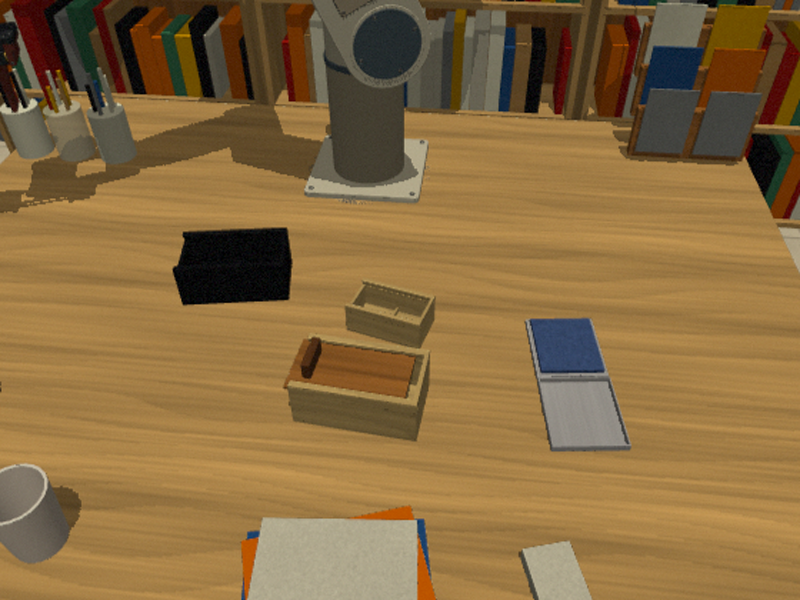

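View pics/side0.png

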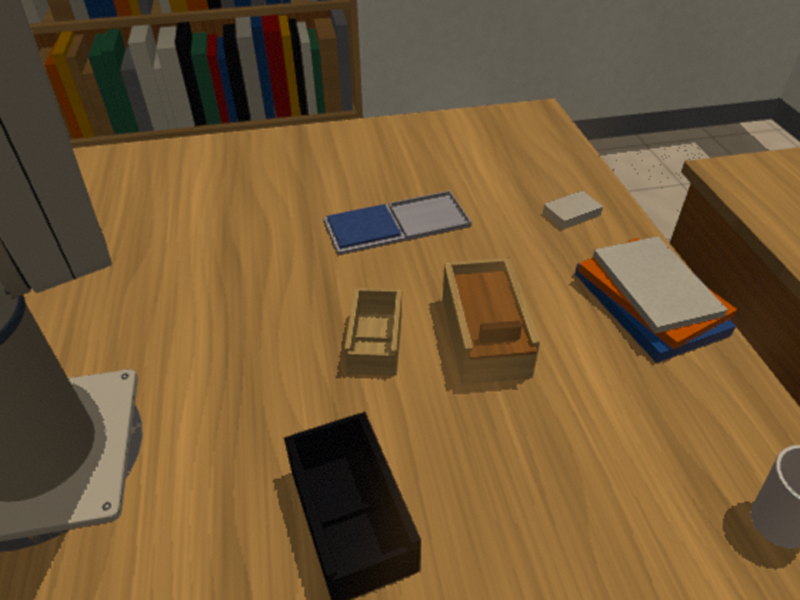

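Scene picture, candidates for the box: a black open box at (235,265), which is excluded; a small pale wooden box at (390,312); and a larger wooden box with a brown lid and bar at (358,385). The larger wooden one fits, and its open end faces left (world -y), where the bar is. The ink pad's felt is at (567,345), with its tin lid folded towards the camera (world +x). I'll confirm and measure in enlarged crops.

```bash
python3 - <<'E'
import cv2,numpy as np
from station import *
im=read_camera("scene")[:,:,::-1]
a=cv2.resize(im[230:312,195:305],(800,596),interpolation=cv2.INTER_CUBIC)
cv2.imwrite("pics/boxcrop.png",a)
b=im[218:319,362:446]
s=read_camera("side")[:,:,::-1]
c=s[130:180,220:335]; d=s[178:275,305:380]
o=np.zeros((600,800,3),np.uint8)
o[:505,:420]=cv2.resize(b,None,fx=5,fy=5,interpolation=cv2.INTER_CUBIC)
d5=cv2.resize(d,None,fx=5,fy=5,interpolation=cv2.INTER_CUBIC); o[:485,420:795]=d5
cv2.imwrite("pics/crop2.png",o)
E
```

```text
(no output)
```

View pics/boxcrop.png

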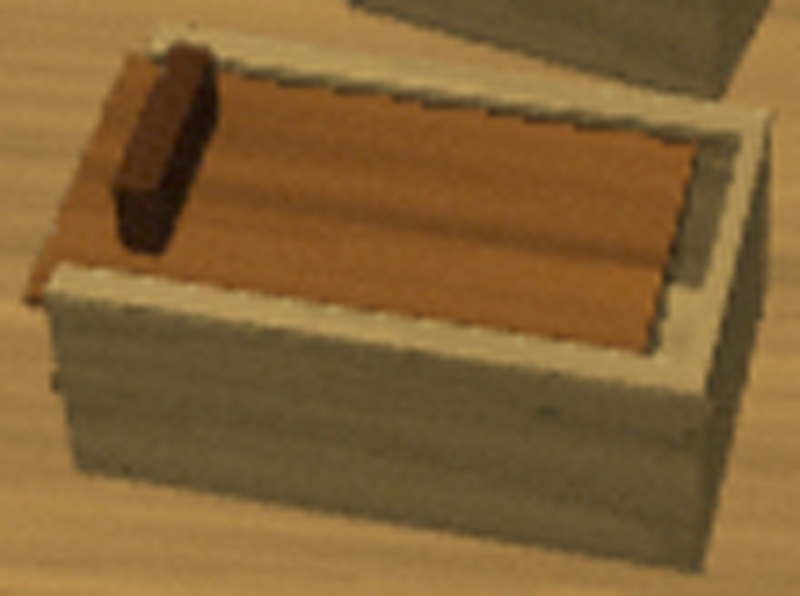

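View pics/crop2.png

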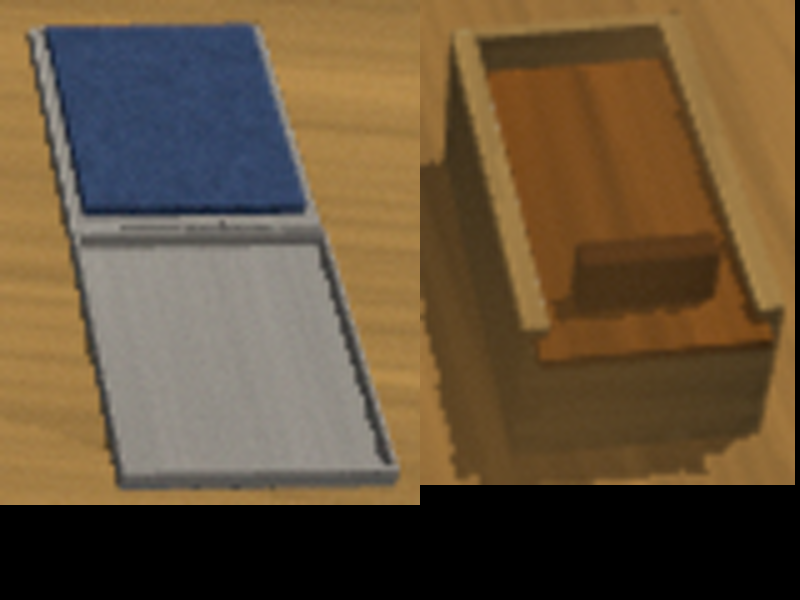

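Confirmed: the box has a brown lid that is slightly ajar, sticking out at -y. The pad is blue felt with an empty tin on +x. Next I'll fit the poses.

```bash
cat > h.py <<'E'
import numpy as np,cv2
from station import *
from scipy.optimize import least_squares
from scipy.spatial.transform import Rotation as R
def proj(P,K,T):
    p=(np.atleast_2d(P)-T[:3,3])@T[:3,:3]; return np.c_[K[0,2]+K[0,0]*p[:,0]/-p[:,2],K[1,2]-K[1,1]*p[:,1]/-p[:,2]]
def place(q,L):
    L=np.array(L,float)/1000; c,s=np.cos(q[2]),np.sin(q[2])
    return np.c_[q[0]+c*L[:,0]-s*L[:,1],q[1]+s*L[:,0]+c*L[:,1],L[:,2]]
def fit(obs,q0):  # obs: list of (K,T,local mm pts,pix)
    f=lambda q:np.concatenate([(proj(place(q,L),K,T)-np.array(px)).ravel() for K,T,L,px in obs])
    r=least_squares(f,q0,loss='soft_l1'); print(np.round(r.x,4),"res px",np.round(r.fun,1)); return r.x
def cam(n):
    c=camera_info(n)
    if n!="wrist": return c["intrinsics"],c["T"]
    T=np.eye(4); w=get_ee_rot(); T[:3,:3]=R.from_quat([w[1],w[2],w[3],w[0]]).as_matrix(); T[:3,3]=get_tcp_pos()
    return c["intrinsics"],T@c["tool_from_camera"]
def un(p,o,s,off=0): p=np.array(p,float); p[:,0]-=off; return (p+.5)/s-.5+np.array(o)
def down(yaw):  # tool z down, closing line (tool y) at angle yaw (mod pi) from world y
    yaw=(yaw+np.pi/2)%np.pi-np.pi/2
    q=(R.from_euler('z',yaw)*R.from_euler('x',np.pi)).as_quat(); return [q[3],q[0],q[1],q[2]]
E
python3 - <<'E'
from h import *
S=cam("scene");D=cam("side")
s1=un([(705,392),(770,112),(48,286),(152,28),(75,470),(702,570)],(195,230),7.27)
L1=[(48,83,72),(-48,83,72),(48,-83,72),(-48,-83,72),(48,-83,0),(48,83,0)]
s2=un([(455,32),(672,12),(525,333),(782,308)],(305,178),5,420)
L2=[(-48,83,72),(48,83,72),(-48,-83,72),(48,-83,72)]
b=fit([(*S,L1,s1),(*D,L2,s2)],[.6,0,0])
l1=un([(170,42),(212,50),(118,187),(160,192)],(195,230),7.27)
lid=fit([(*S,[(-26,-58,90),(-26,-46,90),(26,-58,90),(26,-46,90)],l1)],b)
c,s=np.cos(b[2]),np.sin(b[2]);d=lid[:2]-b[:2];print("lid in box",[c*d[0]+s*d[1],-s*d[0]+c*d[1]])
p=un([(45,27),(256,25),(307,210),(85,213)],(362,218),5)
fit([(*S,[(-52,-44,14),(-52,44,14),(52,44,14),(52,-44,14)],p)],[.6,.3,0])
E
```

```text
[ 0.589   0.0806 -0.0826] res px [ 0.  -0.2  0.3 -0.9 -0.4  0.3  0.9 -1.2  0.3 -0.   0.1  0.2 -0.8  0.2
  1.7  0.5  0.1 -0.1  1.2  0.2]
[ 0.5881  0.0685 -0.0469] res px [-0.2 -0.2  0.3 -0.5 -0.4  0.2  0.3  0.3]
lid in box [np.float64(9.672008842578558e-05), np.float64(-0.012175044157190847)]
[0.4615 0.3579 0.1227] res px [ 0.5  0.4 -0.5  0.4  0.  -0.2 -0.  -0.4]
```

```bash
python3 - <<'E'
from h import *
b=np.array([.589,.0806,-.0826]); c,s=np.cos(b[2]),np.sin(b[2])
W=lambda x,y,z:[b[0]+c*x-s*y,b[1]+s*x+c*y,z]
q=down(b[2])
command_gripper(.5)
move_pose(W(0,-65,.15) if 0 else W(0,-.065,.15),q)
print(get_time(),get_tcp_pos())
print(movel(W(0,-.065,.069),v=.12,until_force=8))
command_gripper(0)
print("grip",get_grip_width()*88,get_tcp_pos(),get_ft_force(),get_finger_force(),get_time())
print(movel(W(0,-.105,.0695),v=.08,until_force=20),get_ft_force(),get_grip_width()*88,get_time())
K,T=cam("scene"); im=read_camera("scene")[:,:,::-1]
cv2.imwrite("pics/pull1.png",cv2.resize(im[190:340,120:320],(800,600),interpolation=cv2.INTER_CUBIC))
E
```

```text
3.425 [0.58375412 0.01513552 0.15008409]
False
grip 12.16389627345636 [0.58379099 0.01583256 0.069276  ] [-0.1451986   0.5867414   4.16991085] 30.00010907649994 4.85
False [ 0.87717769 -1.04882428  0.25483273] 11.833325521950044 5.5
```

View pics/pull1.png

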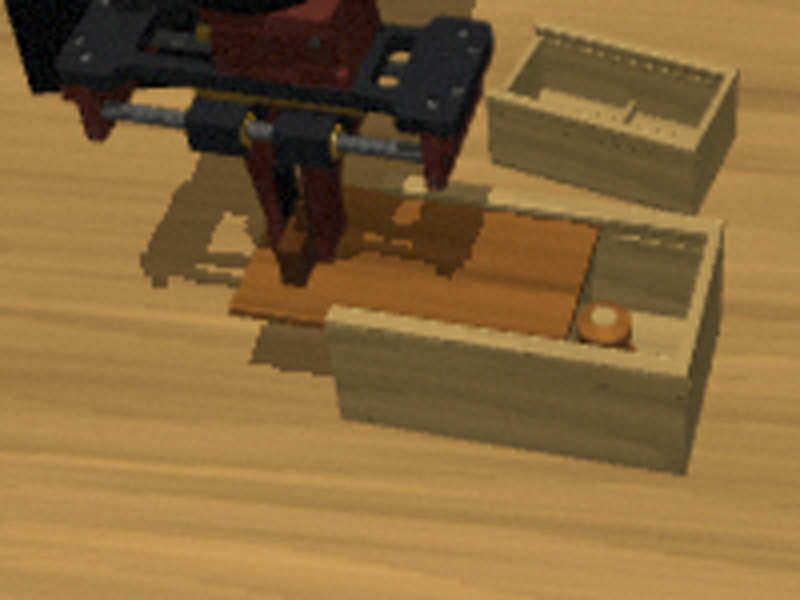

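The lid slides freely. The round knob stamp shows in the +y half at (603,322), so the bar stamp is in the -y half. I'll pull the lid clear, lay it down, and look into the box with the wrist camera.

```bash
python3 - <<'E'
from h import *
b=np.array([.589,.0806,-.0826]); c,s=np.cos(b[2]),np.sin(b[2])
W=lambda x,y,z:[b[0]+c*x-s*y,b[1]+s*x+c*y,z]
K,T=cam("scene")
for u,v in [(182/800*560,303*.7),(290*.7,300*.7)]:
    d=T[:3,:3]@np.array([(u-K[0,2])/K[0,0],-(v-K[1,2])/K[1,1],-1]); print("black near bottom",T[:3,3]-d*T[2,3]/d[2])
print(movel(W(0,-.232,.0695),v=.12,until_force=20),get_ft_force(),get_grip_width()*88)
movel(W(0,-.255,.0695),v=.12)
print(movel(W(0,-.255,.022),v=.1,until_force=20))
print(movel(W(0,-.255,.008),v=.03,until_force=4),get_tcp_pos(),get_ft_force())
im=read_camera("side")[:,:,::-1]
cv2.imwrite("pics/lay.png",cv2.resize(im[170:380,260:540],(800,600),interpolation=cv2.INTER_CUBIC)); print(get_time())
E
```

```text
black near bottom [ 4.23610852e-01 -2.33266564e-01 -1.11022302e-16]
black near bottom [ 0.39813613 -0.06550954  0.        ]
False [-0.05186676 -0.16616215 -2.76941435] 11.883192495040113
False
True [ 0.56845328 -0.17369475  0.01093498] [-0.77034494 -0.15078523  4.45785829]
8.1917
```

View pics/lay.png

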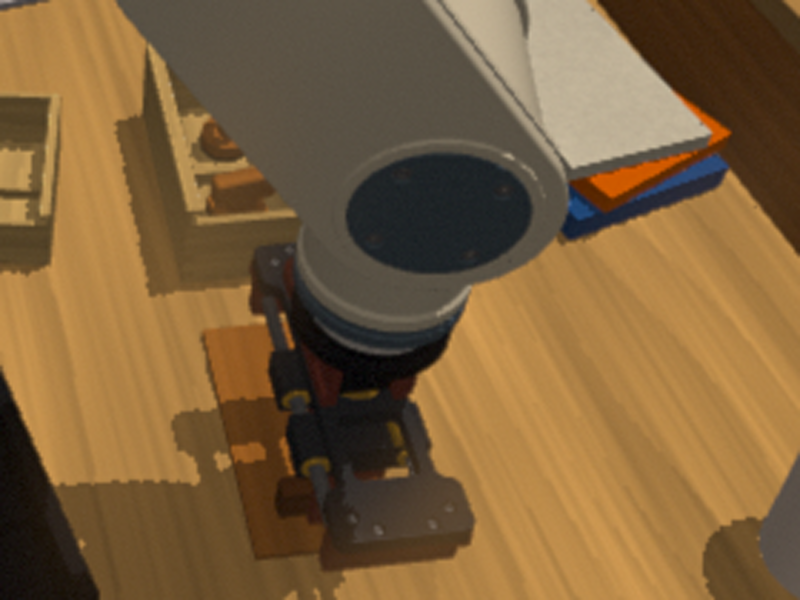

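The lid lies flat on the counter, bar up at (300,495) and clear of the box. Bar and knob handles are visible in the box at (235,190) and (222,140). I'll release it and look from above.

```bash
python3 - <<'E'
from h import *
b=np.array([.589,.0806,-.0826]); c,s=np.cos(b[2]),np.sin(b[2])
W=lambda x,y,z:[b[0]+c*x-s*y,b[1]+s*x+c*y,z]
command_gripper(.36)
movel(W(0,-.255,.15),v=.2)
move_pose(W(0,-.038,.16),down(b[2]))
wait(.1)
K,T=cam("wrist"); im=read_camera("wrist")[:,:,::-1]
np.savez("w.npz",K=K,T=T)
cv2.imwrite("pics/wrist.png",cv2.resize(im,(800,600),interpolation=cv2.INTER_CUBIC)); print(get_time())
print(proj([W(0,-.038,.054),W(.022,-.045,.054),W(.048,-.083,.072),W(-.048,-.083,.072)],K,T)/.7)
E
```

```text
10.5917
[[399.6420881  292.22119212]
 [412.70179787 252.08295424]
 [492.13588485 205.43061105]
 [484.21401783 387.88376203]]
```

View pics/wrist.png

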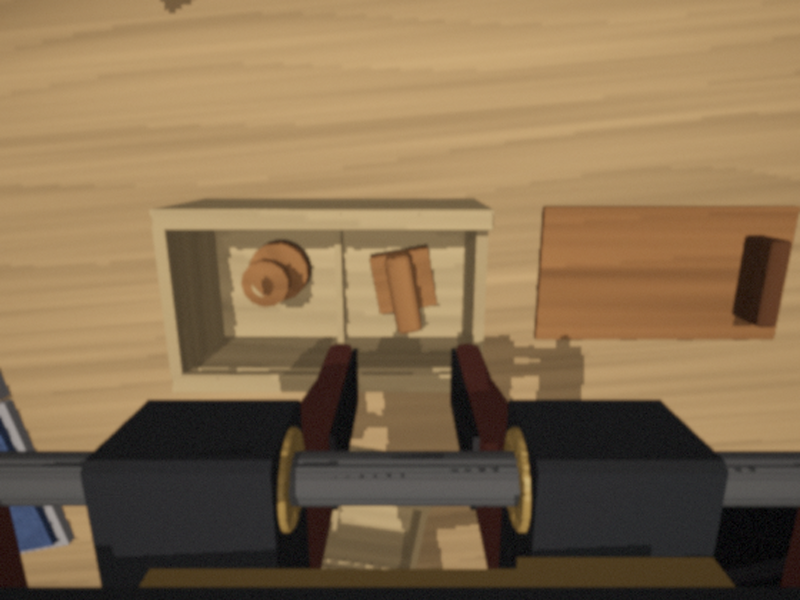

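Wrist picture: the handle top's corners are at about (387,251), (411,250), (421,330) and (398,332). The round knob is at (270,280), and the lid lies flat on the right.

```bash
python3 - <<'E'
from h import *
z=np.load("w.npz")
px=np.array([(387,251),(411,250),(421,330),(398,332)])*.7
q=fit([(z["K"],z["T"],[(22,7,54),(22,-7,54),(-22,-7,54),(-22,7,54)],px)],[.585,.043,.1])
np.save("st.npy",q)
o=down(q[2])
move_pose([q[0],q[1],.12],o)
print(movel([q[0],q[1],.030],v=.12,until_force=6))
command_gripper(0)
print(get_grip_width()*88,get_finger_force(),get_tcp_pos(),get_ft_force())
f0=get_ft_force()[2]
movel([q[0],q[1],.15],v=.15); wait(.1)
print(get_ft_force()-f0,get_grip_width()*88)
# pad
p=np.array([.4615,.3579,.1227])
move_pose([p[0],p[1],.12],down(p[2])); wait(.1)
im=read_camera("scene")[:,:,::-1]; K,T=cam("scene")
cv2.imwrite("pics/held.png",cv2.resize(im[140:320,330:490],(700,600),interpolation=cv2.INTER_CUBIC)); print(get_time(),get_tcp_pos())
E
```

```text
[0.5859 0.0402 0.0378] res px [-0.5  1.7  1.   0.2  0.5 -1.1 -1.  -0.4]
False
13.633890941846591 29.99837726354599 [0.58643235 0.04023639 0.03066303] [-0.09123918 -0.39529527  4.96931766]
[-5.65926586 -5.36152797 -5.59597559] 13.890510001630794
14.6833 [0.46233915 0.35695164 0.12013582]
```

View pics/held.png

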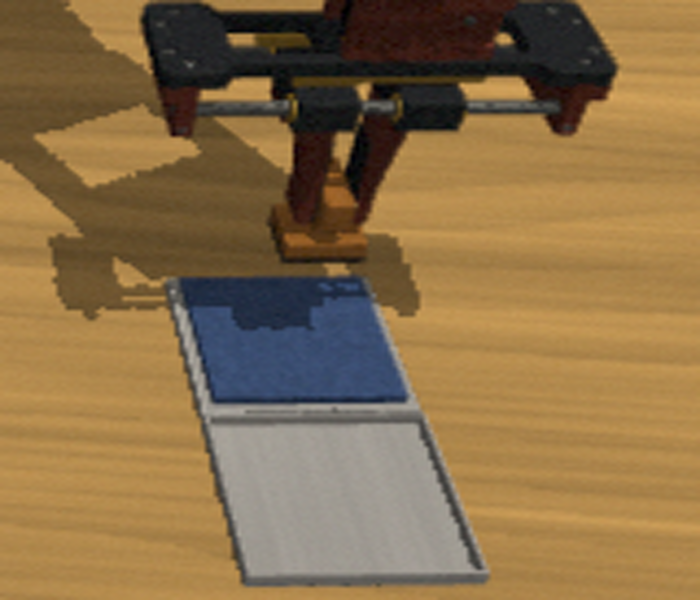

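The stamp is held upright above the felt, with its base at about (322,240). I'll lower it until contact, then release.

```bash
python3 - <<'E'
from h import *
p=np.array([.4615,.3579,.1227])
movel([p[0],p[1],.050],v=.12); wait(.1)
print(movel([p[0],p[1],.034],v=.025,until_force=4),get_tcp_pos())
wait(.1); command_gripper(.4); wait(.2)
movel([p[0],p[1],.18],v=.15)
move_pose([.45,.12,.25],down(0)); wait(.3)
a=read_camera("scene")[140:320,330:490,::-1]; d=read_camera("side")[:,:,::-1]
o=np.zeros((500,800,3),np.uint8); A=cv2.resize(a,(400,450)); o[:450,:400]=A
o[:300,400:]=cv2.resize(d,(400,300)); o[300:500,400:]=cv2.resize(d[120:190,215:355],(400,200))
cv2.imwrite("pics/fin.png",o); print(get_time())
E
```

```text
True [0.46156693 0.3579578  0.0383741 ]
19.325
```

View pics/fin.png

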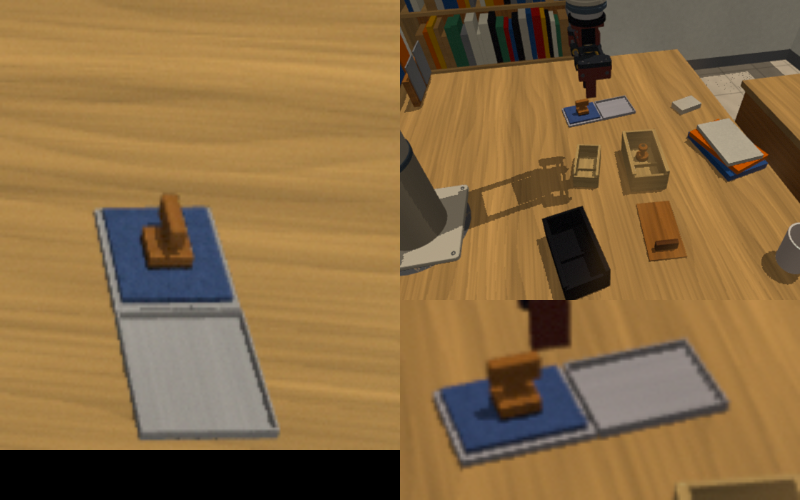

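The stamp stands upright near the middle of the felt (base at about (168,250)), the lid lies flat with its bar up at (662,230), and the robot is clear.

```bash
python3 -c "
from station import *
print(job_done())"
```

```text
the job is handed in; nothing more can be done
None
```

The job is handed in at about 19 s of the 54 s allowed: the lid lies flat on the counter, bar up, and the bar-handled stamp stands upright with its whole base on the blue felt.

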